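# Wedge up a sagging cupboard door and hold it for the hinge screws

### The arm

A 6-joint arm with a two-finger parallel gripper is mounted at the origin on the work surface. World frame = base frame: x ahead of the robot, y to its left, z up, the work surface at z = 0. Lengths are in m, angles in rad, forces in N, time in s.
With the tool pointing down it reaches from about 0.3 to 0.75 m from the base axis. Payload 8.5 kg.
Tool frame: the origin (TCP) lies at the very end of the fingers, on their centre line; the grasp point (between the pads) lies 19 mm behind it; z points along the fingers, y is the direction in which the jaws open and shut (so a half turn about z gives the same grasp; the last joint's range is limited). The gripper opens to 85 mm and grips with 20 to 120 N. Pads are 22 mm wide; open, the fingers measure 114 mm over their backs; the gripper's body (76 mm by 85 mm) begins 54 mm behind the grasp point. The pads swing forward as they close: fully open they stand 13 mm farther back than shut.
Start: joints at [1.111, 0.381, 1.297, -0, 1.464, -0.215], TCP at [0.133, 0.534, 0.231] pointing down, gripper open.
Joint ranges: [-3.11, 3.11], [-0.89, 2.33], [0.22, 2.48], [-1.42, 4.56], [0.17, 2.85], [-2.88, 2.88]. Speed limits (rad/s): [2.39, 2.39, 3.14, 3.14, 3.14, 3.14].

### API

Orientations are given as [roll, pitch, yaw] about the fixed x, y, z axes, in that order (R = Rz(yaw) Ry(pitch) Rx(roll)).
In Python, from bench import sense, imaging, ctrl gives the robot as it stands.
- The arm moves only by the tool carry_out, never from a script. Its argument "increments" is a list of rows, each a list of 3 entries, a list of its own where there are three numbers: the finger opening in m, from 0 to 0.0854, then the shift along the tool's x, y, z in m, then the turn about the tool's z in degrees. In form: [[gripper, [x, y, z], turn], ...]. A call has 1 to 10 rows; each row shifts and turns the commanded pose from where the row before left it, along the tool's axes as they then stand; what a row does not reach is not made up. A row lasts 1/10 s, in which the tool goes at most 50 mm and 8.59 degrees, less where a joint would pass 70% of its speed; a pose out of reach is approached as far as the arm can. A call is refused whole if a number of a shift passes 0.05 or a number of a turn 8.59, either way. A call with a gripper value outside its range is refused whole. The fingers move at their own pace and stop on an object; "squeeze" is the grip in N (left out, the last holds). Time passes only in rows, so rows that do not move let the fingers close. It gives the time, the measured TCP pose, the force and the opening at its end, in the units of the state.
- sense(): the state, without advancing time (a new reading comes with each control period).
- imaging.read_camera(name): name is "scene" or "top" or "wrist"; returns (picture, depth): 384x512x3 uint8, red, green, blue; 384x512 float32, m along the optical axis (not along the pixel's ray), 0 where there is no reading.
- imaging.calibration(name): a dict with "K" (3x3 intrinsics, pixels), "cam_to_world" (4x4, takes a point from camera to world coordinates). Camera axes: x right, y up, looking along -z (the intrinsics and any distortion apply to the point x, -y, -z); pixel columns grow to the right and rows downward; lengths in m; the calibration is good to about 2 mm. A picture is of the moment at which its call begins: read the wrist's pose just before it. calibration takes no time and is no camera call; for the wrist camera it gives the pose at the moment of the call.
- ctrl.finish_job(): hands the job in, once; it reports no verdict.
The state is a dict: "time_s": time; "joints": joint angles; "dq": joint speeds; "effort": joint torques, N m; "ee_pos": TCP position; "tcp_rot": TCP orientation; "ft_force": force on the tool from outside, world axes, zero at the start; "torque": the same for the moment, N m; "opening": finger opening in m.
Only numpy, scipy, OpenCV 4.12 (cv2) and the standard library are available. Lean on these libraries where they do the work, as an engineer would, in place of code of your own. Each camera call takes 0.05 s, during which the arm holds its last target. There are 200 camera calls.

### The job

The door of the small cupboard has dropped on its loose hinge screws, so the bottom of its free (unhinged) side rests on the bench. Take the wooden wedge and push it flat along the bench, thin end first and square to the door, under the free half of the door until that side just lifts clear of the bench by about 5 mm, the same gap as at the hinge side, and no higher. Touch the cupboard and door with nothing but the wedge, leave everything else on the bench where it is, and finish still gripping the wedge under the door, so that the screws can be tightened.

Things in the scene. Friction and masses are not known exactly. Their poses are not given: they have to be found in the camera images.
- cabinet: Wooden cupboard fixed on the bench, 280 mm wide, 160 deep, 266 high. Origin: on the bench under the middle of the door's front face. x points into it, square to the door; y along it, from the free side (-140 mm) to the hinge side (+140); z up. Behind the door (x = 20 mm on) side boards reach the bench at |y| = 124 to 140 mm; between them is free space, 37 mm high.
- door: Door over the whole front (x = 0 to 18 mm), 240 mm high, 0.55 kg; brass hinges one side, two dark holes the other (free). Origin: lower hinge, front face, 50 mm up. It tips only in its plane about this point (to 4 deg) and falls back by weight. At first its bottom slopes from 5 mm up at the hinge edge to the bench at the free edge; it is rounded (radius 9 mm), lowest 9 mm behind the face.
- door_corner (a point): Point on the lowest line of the door's bottom edge, 10 mm in from the free edge. Its height is the gap under the free side: 0 at the start, about 5 mm wanted.
- wedge: Loose pale wooden wedge, 180 mm long, 40 mm wide, about 80 g, 2 mm thick at the thin end and rising evenly to 24 mm at the thick end (1 mm for each 8.2 mm). Lies on its flat underside. Origin: centre of the underside. x points to the thin end, y across the width, z up.
- wedge_tip (a point): Middle of the wedge's thin end, at its underside, 90 mm from the origin.
- pull_a: Bystander: brass U-shaped door pull lying flat, 144 x 50 x 12 mm, origin at the middle of its underside.
- pull_b: Bystander: another such brass pull.
- pull_c: Bystander: another such brass pull.
- offcut: Bystander: straight (not tapered) pale wooden offcut, 100 x 40 x 22 mm, origin at the centre of its underside, x along its length.
- file: Bystander: flat steel file with a dark wooden handle, 295 mm long, 22 mm wide, lying along its x; the steel points to +x.
- screwdriver: Bystander: screwdriver with a red handle, 190 mm long, lying along its x in front of the hinge side of the door.
- screw_tin: Bystander: open steel tin of brass screws, 68 mm wide, 40 mm high.
- block_plane: Bystander: small steel block plane, 160 x 50 x 60 mm.

How it is judged:
At the end, for the whole second after the job is handed in: Gripped between the fingers (over 3 N, tool not behind it), the wedge lies flat on the bench (to 4 mm, 0.06 rad), within 15 degrees of square to the door, its thin end under the free half; it alone carries the door (over 1 N), the bottom of the free side resting 2.5 to 8 mm above the bench (height (world z) of door_corner between 0.0025 and 0.008 m and linear speed of each of door, wedge below 0.01 m/s and contact force between wedge and door above 1 N and contact force between the fingers and wedge above 3 N and x of the grasp point in the frame of wedge above -0.098 m and height (world z) of wedge below 0.004 m and angle between wedge's own z axis and vertical below 0.06 rad and x of wedge_tip in the frame of cabinet above 0.008 m and x of wedge in the frame of cabinet below 0 m and y of wedge_tip in the frame of cabinet between -0.14 and 0 m and angle between the x axis of wedge and the x axis of cabinet, either way round below 0.26 rad and contact force between each of pull_a, pull_b, pull_c, offcut, file, screwdriver, screw_tin, block_plane and door below 0.3 N); the arm keeps its last pose, push and grip.
It fails at once if The robot itself touches the cupboard or its door (over 2 N) (contact force between any of the arm, the fingers and cabinet above 2 N).
It fails at once if The free side of the door is forced up more than 13 mm (height (world z) of door_corner above 0.013 m).
It fails at once if Another thing on the bench is moved more than 25 mm (distance of any of pull_a, pull_b, pull_c, offcut, file, screwdriver, screw_tin, block_plane from where it was at the start of the episode above 0.025 m).
It also fails if it takes over 40 s, if anything falls off the work surface, if the arm or the gripper's body presses on something with over 40 N, if the wrist force passes 120 N, or if a joint passes its speed limit or range.

## Working session

There is one attempt and no reset: what is moved stays moved. The work goes in short steps, Python scripts to look and compute and a tool call to move; the robot and the scene stay as the last step left them, time stands still between calls to the robot, and variables do not carry over. Pictures are saved under pics/ and viewed, about 8 in all and at most 12, crops included, and the job is handed in when it is done.

Besides the shell and the picture viewer there is one more tool, called as name([rows], argument=value, ...), one row to a line, values as JSON. carry_out: Moves the arm, as the interface text tells. Its arguments: {"type":"object","properties":{"increments":{"type":"array","items":{"type":"array"}},"squeeze":{"type":"number"}},"required":["increments"]}

```bash
mkdir -p pics; cat > h.py <<'E'
import numpy as np, cv2
from bench import sense, imaging, ctrl
def grab(name,tag):
    c=imaging.calibration(name); im,d=imaging.read_camera(name)
    np.savez(f'{tag}.npz',im=im,d=d,K=c['K'],T=c['cam_to_world'])
    cv2.imwrite(f'pics/{tag}.png',im[:,:,::-1]); return im,d,c
def load(tag):
    return np.load(f'{tag}.npz')
def cloud(f):
    K,T,d=f['K'],f['T'],f['d']; v,u=np.mgrid[:d.shape[0],:d.shape[1]]
    p=np.stack([(u-K[0,2])/K[0,0]*d,-(v-K[1,2])/K[1,1]*d,-d],-1)
    return p@T[:3,:3].T+T[:3,3]
def onplane(f,u,v,z):
    K,T=f['K'],f['T']; r=T[:3,:3]@np.array([(u-K[0,2])/K[0,0],-(v-K[1,2])/K[1,1],-1]); o=T[:3,3]
    return o+r*(z-o[2])/r[2]
E
python3 - <<'E'
from h import *
s=sense(); print(s)
for n in ('scene','top'): _,_,c=grab(n,n+'0'); print(c)
a=cv2.imread('pics/top0.png');b=cv2.imread('pics/scene0.png')
E
```

```text
{'time_s': 0.0, 'joints': array([ 1.11071357e+00,  3.81204503e-01,  1.29824877e+00,  1.37743697e-05,
        1.46365437e+00, -2.15303968e-01]), 'dq': array([-1.11154283e-04, -1.29195146e-03,  5.82647282e-04, -2.73707874e-03,
       -7.99786796e-05,  3.41313664e-04]), 'effort': array([-2.48652519e-03, -4.48455334e+01, -2.31278676e+01, -3.98065149e-04,
        4.75615336e-03,  3.23433244e-05]), 'ee_pos': array([0.13315204, 0.53332879, 0.23071128]), 'tcp_rot': array([-3.14011557e+00, -3.37044984e-04,  2.89681213e+00]), 'ft_force': array([ 0.00123137, -0.43600007,  0.36022534]), 'torque': array([ 0.02608403, -0.01481231, -0.02923412]), 'opening': 0.08536335703856472}
{'K': array([[401.56002983,   0.        , 255.44764206],
       [  0.        , 401.56002983, 197.00444005],
       [  0.        ,   0.        ,   1.        ]]), 'cam_to_world': array([[-0.84442847, -0.38534993,  0.37208332,  0.94991782],
       [ 0.53557438, -0.59435052,  0.59992294,  0.51061665],
       [-0.01003235,  0.7058703 ,  0.70827005,  0.81050346],
       [ 0.        ,  0.        ,  0.        ,  1.        ]])}
{'K': array([[492.11577586,   0.        , 258.39515193],
       [  0.        , 492.11577586, 186.75405232],
       [  0.        ,   0.        ,   1.        ]]), 'cam_to_world': array([[-0.02855969,  0.9922093 , -0.12126434,  0.36561413],
       [-0.99940598, -0.03068432, -0.01568919, -0.10803966],
       [-0.01928788,  0.12074423,  0.99249625,  1.47261801],
       [ 0.        ,  0.        ,  0.        ,  1.        ]])}
```

View pics/top0.png

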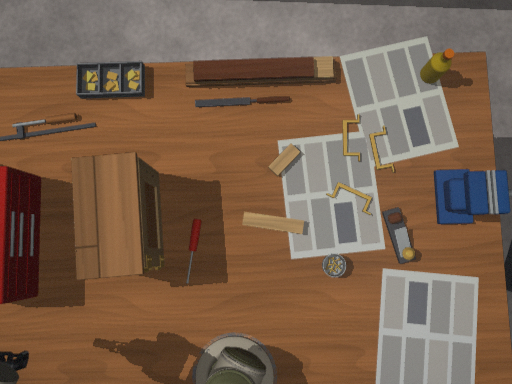

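View pics/scene0.png

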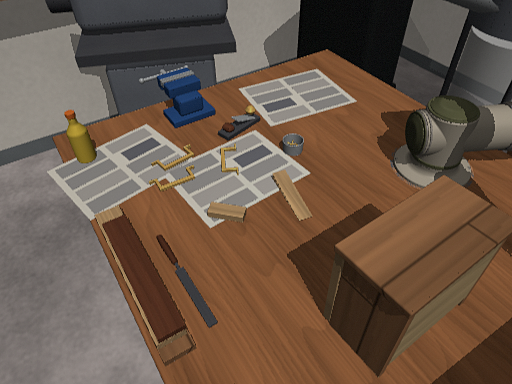

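Top view: the cabinet is at cols 75–160, with its door facing right and brass hinges at about (155,262), so the free side is at the top. The wedge is at about (275,222), the offcut at (285,160) and the screwdriver at (193,250). I'll measure these from depth next.

```bash
python3 - <<'E'
from h import *
f=load('top0'); P=cloud(f); im=f['im']
crop=cv2.resize(im[120:300,60:330,::-1],None,fx=2.9,fy=2.9,interpolation=cv2.INTER_CUBIC); cv2.imwrite('pics/crop0.png',crop)
np.set_printoptions(precision=4,suppress=True)
print('table z',np.median(P[225:290,200:235,2]))
# wedge
def comp(u0,u1,v0,v1,zmin):
    Q=P[v0:v1,u0:u1].reshape(-1,3); return Q[(Q[:,2]>zmin)&(Q[:,2]<.1)]
for nm,b in dict(wedge=(235,315,205,240),offcut=(262,306,140,180)).items():
    Q=comp(*b,.005)
    r=cv2.minAreaRect((Q[:,:2]*1000).astype(np.float32)); print(nm,len(Q),r,cv2.boxPoints(r).tolist())
    # height along y
    for y in np.arange(Q[:,1].min(),Q[:,1].max(),.02):
        m=abs(Q[:,1]-y)<.006; print(round(y,3),Q[m].mean(0) if m.any() else None)
# cabinet top
for t in ('top0','scene0'):
    Q=cloud(load(t)).reshape(-1,3); 
    m=(Q[:,2]>.255)&(Q[:,2]<.285)&(Q[:,1]>.1)&(Q[:,0]>.1)&(Q[:,0]<.75)
    r=cv2.minAreaRect((Q[m,:2]*1000).astype(np.float32)); print(t,m.sum(),r,cv2.boxPoints(r).tolist(),np.median(Q[m,2]))
E
```

```text
table z -0.00021435495516164416
wedge 808 ((437.89862060546875, -131.12200927734375), (232.7964630126953, 101.09565734863281), 88.27442169189453) [[383.8686828613281, -245.94534301757812], [484.9184875488281, -248.98959350585938], [491.9285583496094, -16.298675537109375], [390.8787536621094, -13.254425048828125]]
-0.249 [ 0.4477 -0.247   0.0059]
-0.229 [ 0.4301 -0.2285  0.0067]
-0.209 [ 0.4221 -0.2076  0.0222]
-0.189 [ 0.428  -0.1889  0.0196]
-0.169 [ 0.431  -0.1688  0.0173]
-0.149 [ 0.4346 -0.1493  0.0159]
-0.129 [ 0.436  -0.1296  0.0129]
-0.109 [ 0.4399 -0.1091  0.0108]
-0.089 [ 0.4411 -0.0888  0.0085]
-0.069 [ 0.445  -0.0697  0.0073]
-0.049 [ 0.4512 -0.051   0.0062]
-0.029 [ 0.463  -0.0273  0.0064]
offcut 532 ((625.5103149414062, -163.0675506591797), (129.7993621826172, 119.468505859375), 88.46147155761719) [[564.0551147460938, -226.3400115966797], [683.4805297851562, -229.5476531982422], [686.9655151367188, -99.79508972167969], [567.5401000976562, -96.58744812011719]]
-0.228 [ 0.6237 -0.226   0.006 ]
-0.208 [ 0.6389 -0.207   0.0153]
-0.188 [ 0.6439 -0.1874  0.0203]
-0.168 [ 0.6277 -0.1684  0.0201]
-0.148 [ 0.61   -0.1478  0.0201]
-0.128 [ 0.6097 -0.1295  0.0187]
-0.108 [ 0.6228 -0.1071  0.0065]
top0 8170 ((358.0656433105469, 311.96160888671875), (242.74053955078125, 534.9811401367188), 76.47357940673828) [[69.60694885253906, 256.5222473144531], [589.7488403320312, 131.39352416992188], [646.5243530273438, 367.4009704589844], [126.3824462890625, 492.5296936035156]] 0.26572113422337473
scene0 13249 ((456.84356689453125, 290.99505615234375), (305.31842041015625, 164.56861877441406), 3.486023187637329) [[299.4635314941406, 363.84466552734375], [309.4701232910156, 199.58055114746094], [614.2236328125, 218.14544677734375], [604.217041015625, 382.4095458984375]] 0.2652034155023424
```

View pics/crop0.png

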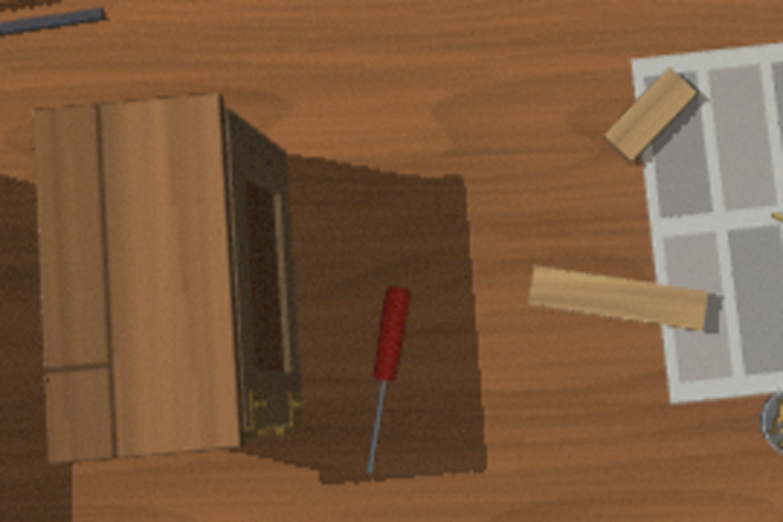

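```bash
python3 - <<'E'
from h import *
np.set_printoptions(precision=4,suppress=True)
f=load('top0'); P=cloud(f)
# cabinet top edges
m=(abs(P[...,2]-.2655)<.004)
m[:,:60]=0; m[:150-10]=0; m[300:]=0; m[:,170:]=0
n,l,st,_=cv2.connectedComponentsWithStats(m.astype(np.uint8)); k=1+st[1:,4].argmax(); print(st[k])
Q=P[l==k]; r=cv2.minAreaRect((Q[:,:2]*1000).astype(np.float32)); print(r,cv2.boxPoints(r).tolist())
# front face
Q=P[150:290,135:170].reshape(-1,3); Q=Q[(Q[:,2]>.03)&(Q[:,2]<.235)]
# RANSAC-ish: outermost (lowest y) surface
x,y=Q[:,0],Q[:,1]; c=np.polyfit(x,y,1)
for i in range(8):
    res=y-np.polyval(c,x); k=abs(res)<max(.02/(i+1),.004); c=np.polyfit(x[k],y[k],1)
print('front y=%.4f x + %.4f'%tuple(c),k.sum(),x[k].min(),x[k].max(),'ang',np.degrees(np.arctan(c[0])))
# crop corners
g=lambda a,b,z: onplane(f,60+(a+.5)/2.9-.5,120+(b+.5)/2.9-.5,z)
print('thin',g(533,265,.002),g(529,302,.002),'thick',g(708,292,.024),g(703,331,.024))
print('door top',g(222,95,.266),g(240,445,.266),'door bottom',g(290,155,0),g(300,430,.004))
print('screwdriver',g(398,288,.015),g(410,292,.015),g(371,472,.005),g(375,380,.02))
a=[g(533,265,.002),g(529,302,.002),g(708,292,.024),g(703,331,.024)]
t=(a[0]+a[1])/2;b=(a[2]+a[3])/2; print('len',np.linalg.norm(t-b),'axis',np.degrees(np.arctan2(*(t-b)[1::-1])),'mid',(t+b)/2, np.linalg.norm(a[0]-a[1]))
# tin
Q=P[250:280,320:350].reshape(-1,3);Q=Q[Q[:,2]>.03];print('tin',Q.min(0),Q.max(0))
E
```

```text
[  71  152   73  128 7335]
((455.8316650390625, 288.36468505859375), (303.9795837402344, 165.7686767578125), 3.381248712539673) [[299.21795654296875, 362.14044189453125], [308.99493408203125, 196.6603240966797], [612.4453735351562, 214.58892822265625], [602.6683959960938, 380.06903076171875]]
front y=0.0645 x + 0.1779 1093 0.3187424376271484 0.6037534663630731 ang 3.6915408609849716
thin [ 0.4734 -0.038   0.002 ] [ 0.4354 -0.0329  0.002 ] thick [ 0.4391 -0.2156  0.024 ] [ 0.4   -0.209  0.024]
door top [0.609  0.2144 0.266 ] [0.3104 0.1987 0.266 ] door bottom [0.5965 0.2138 0.    ] [0.3119 0.2039 0.004 ]
screwdriver [0.453  0.1002 0.015 ] [0.4486 0.0879 0.015 ] [0.2678 0.1316 0.005 ] [0.3603 0.124  0.02  ]
len 0.18158759067640023 axis 78.84921406466907 mid [ 0.437  -0.1239  0.013 ] 0.03834463718990062
tin [ 0.2763 -0.328   0.03  ] [ 0.3656 -0.108   1.4726]
```

Checks agree: the wedge measures 181 mm long and 38 mm wide, and its thin end already points at the door. The door face line is y ≈ 0.0645x + 0.178, so squareness needs a heading of about 93.7°. The wedge is at about 78.8°. I'll lift first so the arm clears the cupboard.

carry_out([
  [0.085,[0,0,-0.04],0],
  [0.085,[0,0,-0.05],0],
  [0.085,[0,0,-0.05],0],
  [0.085,[0,0,-0.05],0],
  [0.085,[0,0,-0.03],0],
  [0.085,[0,0,0],8.5],
  [0.085,[0,0,0],8.5],
  [0.085,[0,0,0],8.5],
  [0.085,[0,0,0],8.5],
  [0.085,[0,0,0],8.5],
])

```text
time_s: 1.1
ee_pos: [0.1333, 0.5336, 0.4509]
tcp_rot: [-3.141, 0.0, 2.149]
ft_force: [-0.1, -0.3, -0.2]
opening: 0.0851
```

carry_out([
  [0.085,[0,0,0],8.5],
  [0.085,[0,0,0],8.5],
  [0.085,[0,0,0],8.5],
  [0.085,[0,0,0],8.5],
  [0.085,[0,0,0],8.5],
  [0.085,[0,0,0],2.0],
  [0.085,[0,0,0],0],
])

```text
time_s: 1.8
ee_pos: [0.1333, 0.5336, 0.451]
tcp_rot: [-3.141, 0.001, 1.378]
ft_force: [0.8, -0.2, -0.8]
opening: 0.0851
```

carry_out([
  [0.085,[-0.02,0.03,0],0],
  [0.085,[-0.03,0.04,0],0],
  [0.085,[-0.03,0.04,0],0],
  [0.085,[-0.03,0.04,0],0],
  [0.085,[-0.03,0.04,0],0],
  [0.085,[-0.03,0.04,0],0],
  [0.085,[-0.03,0.04,0],0],
  [0.085,[-0.03,0.04,0],0],
  [0.085,[-0.03,0.04,0],0],
  [0.085,[-0.03,0.04,0],0],
])

```text
time_s: 2.8
ee_pos: [0.4616, 0.1725, 0.4513]
tcp_rot: [-3.141, -0.0, 1.38]
ft_force: [0.8, 1.1, 0.1]
opening: 0.085
```

carry_out([
  [0.085,[-0.04,0.02,0],0],
  [0.085,[-0.05,0.01,0],0],
  [0.085,[-0.05,0,0.02],0],
  [0.085,[-0.05,0,0.04],0],
  [0.085,[-0.05,0,0.04],0],
  [0.085,[-0.05,0,0.04],0],
  [0.085,[-0.04,0,0.04],0],
  [0.085,[-0.02,0,0.02],0],
  [0.085,[0,0,0],0],
])

```text
time_s: 3.7
ee_pos: [0.4297, -0.135, 0.2811]
tcp_rot: [-3.136, -0.002, 1.376]
ft_force: [-0.6, 0.7, -0.1]
opening: 0.0849
```

```bash
python3 - <<'E'
from h import *
np.set_printoptions(precision=4,suppress=True)
s=sense(); print(s['time_s'],s['ee_pos'],s['tcp_rot'],s['ft_force'])
_,_,c=grab('wrist','w1'); print(c['cam_to_world'])
E
```

```text
3.7 [ 0.4297 -0.135   0.2811] [-3.1362 -0.0018  1.3762] [-0.5507  0.7321 -0.0842]
[[ 0.9812  0.185   0.0544  0.4423]
 [-0.1928  0.9475  0.2549 -0.0701]
 [-0.0044 -0.2606  0.9654  0.4251]
 [ 0.      0.      0.      1.    ]]
```

View pics/w1.png

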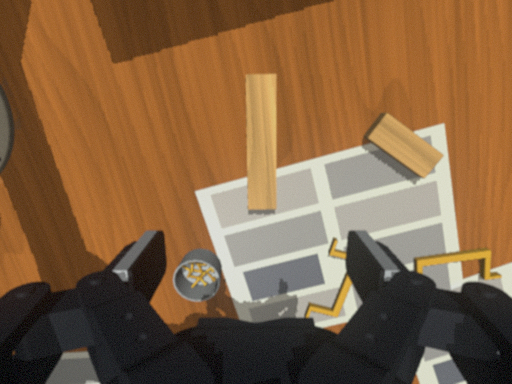

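Wrist view: the wedge is upright in the picture, thin end at (247–277, 74) and thick end at (249–274, 211). The tin at (198,275) is clear of it.

```bash
python3 - <<'E'
from h import *
np.set_printoptions(precision=4,suppress=True)
f=load('w1');P=cloud(f)
a=[onplane(f,u,v,z) for u,v,z in ((246.5,74,.002),(277,73.5,.002),(248.5,210,.024),(275,210,.024))]
print(*a,sep='\n'); t=(a[0]+a[1])/2;b=(a[2]+a[3])/2
print('len',np.linalg.norm((t-b)[:2]),'axis',np.degrees(np.arctan2(*(t-b)[1::-1])),'mid',(t+b)/2)
for v in (80,110,140,170,200): # z profile and edges by depth
    z=P[v,225:300,2]; k=np.where(z>(.25*(v-70)/140*.024*2+.0012))[0]+225; print(v,k.min(),k.max(),P[v,k.min()],P[v,k.max()],np.median(P[v,255:268,2]))
Q=P[245:300,170:225].reshape(-1,3);Q=Q[(Q[:,2]>.034)&(Q[:,2]<.05)];print('tin',Q.min(0),Q.max(0))
E
```

```text
[ 0.4357 -0.032   0.002 ]
[ 0.4752 -0.0391  0.002 ]
[ 0.4027 -0.2109  0.024 ]
[ 0.4392 -0.218   0.024 ]
len 0.18214410934688968 axis 79.08234558039373 mid [ 0.4382 -0.125   0.013 ]
80 237 299 [ 0.4219 -0.0369  0.0022] [ 0.5022 -0.0528  0.003 ] 0.00391445842501692
110 246 275 [ 0.426  -0.0769  0.0083] [ 0.464  -0.0843  0.009 ] 0.00891772462891699
140 247 275 [ 0.4197 -0.1157  0.014 ] [ 0.4568 -0.123   0.0139] 0.01404999601535073
170 247 275 [ 0.4118 -0.1552  0.0193] [ 0.4494 -0.1626  0.0189] 0.019058293793197012
200 248 275 [ 0.4049 -0.1966  0.0231] [ 0.4418 -0.2034  0.0243] 0.023748078634295677
tin [ 0.2752 -0.329   0.034 ] [ 0.3423 -0.2628  0.0431]
```

carry_out([
  [0.085,[-0.018,0.002,0.03],0],
  [0.085,[-0.02,0.002,0.045],0],
  [0.085,[-0.01,0.002,0.05],0],
  [0.085,[0,0,0.05],0],
  [0.085,[0,0,0.045],0],
  [0.085,[0,0,0.03],0],
  [0.085,[0,0,0.015],0],
  [0.085,[0,0,0.007],0],
  [0.085,[0,0,0.003],0],
  [0.085,[0,0,0],0],
])

```text
time_s: 4.75
ee_pos: [0.4285, -0.1817, 0.0105]
tcp_rot: [3.14, 0.001, 1.379]
ft_force: [0.4, 0.1, -0.5]
opening: 0.0848
```

carry_out([
  [0.085,[0,-0.002,0.003],0],
  [0.085,[0,0,0.003],0],
  [0.06,[0,0,0],0],
  [0.05,[0,0,0],0],
  [0.03,[0,0,0],0],
  [0.03,[0,0,0],0],
  [0.03,[0,0,0],0],
  [0.03,[0,0,0],0],
  [0.03,[0,0,0],0],
], squeeze=60)

```text
time_s: 5.65
ee_pos: [0.4259, -0.1814, 0.0041]
tcp_rot: [3.141, 0.0, 1.378]
ft_force: [-0.8, 0.7, 5.6]
opening: 0.0385
```

```bash
python3 - <<'E'
from h import *
s=sense(); print(s)
grab('wrist','w2')
E
```

```text
{'time_s': 5.65, 'joints': array([-6.59275118e-01,  5.52045638e-01,  1.83296483e+00, -6.33765661e-05,
        7.55848478e-01, -4.66840173e-01]), 'dq': array([-0.00023236,  0.00077518,  0.00163559,  0.00016531,  0.00066667,
        0.00111067]), 'effort': array([-2.38597719e-02, -3.97497332e+01, -1.09559986e+01,  1.23367278e-02,
       -2.16820585e-01, -1.19565229e-02]), 'ee_pos': array([ 0.42589552, -0.18140731,  0.00411544]), 'tcp_rot': array([3.14095704e+00, 3.69065820e-04, 1.37840737e+00]), 'ft_force': array([-0.77634   ,  0.69642376,  5.63524389]), 'torque': array([0.11882511, 0.11810015, 0.01293636]), 'opening': 0.03848980376034563}
```

View pics/w2.png

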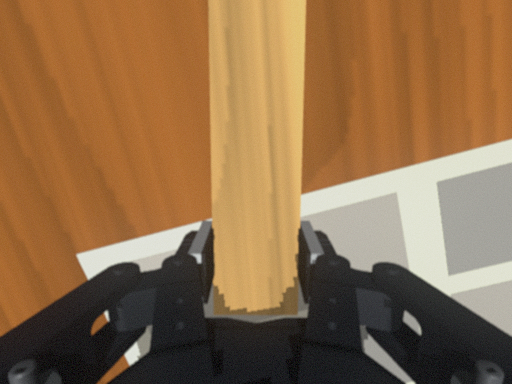

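Gripped: opening 38.5 mm, and the wedge is centred between the pads. Next I'll turn it square to the door, then slide it between the offcut and the screwdriver to a lane about 80 mm toward the free side.

carry_out([
  [0.03,[0,0,0],-3.6],
  [0.03,[0,0,0],-5],
  [0.03,[0,0,0],-4],
  [0.03,[0,0,0],-2],
  [0.03,[0.015,0.015,0],0],
  [0.03,[0.02,0.02,0],0],
  [0.03,[0.02,0.02,0],0],
  [0.03,[0.02,0.02,0],0],
  [0.03,[0,0,0],0],
])

```text
time_s: 6.6
ee_pos: [0.4979, -0.0999, 0.0041]
tcp_rot: [3.139, 0.0, 1.636]
ft_force: [1.5, 1.7, 6.1]
opening: 0.0383
```

carry_out([
  [0.03,[0.01,0.014,0],0],
  [0.03,[0.01,0.02,0],0],
  [0.03,[0.01,0.02,0],0],
  [0.03,[0.01,0.01,0],0],
  [0.03,[0,0,0],0],
])

```text
time_s: 7.1
ee_pos: [0.5585, -0.0573, 0.0042]
tcp_rot: [3.139, 0.0, 1.634]
ft_force: [1.7, 1.1, 6.0]
opening: 0.0387
```

```bash
python3 - <<'E'
from h import *
s=sense(); print(s['time_s'],s['ee_pos'],s['tcp_rot'],s['ft_force'],s['opening'])
grab('top','top1'); _,_,c=grab('wrist','w3')
im=load('top1')['im']; a=cv2.resize(im[110:260,100:310,::-1],None,fx=3.8,fy=3.8,interpolation=cv2.INTER_CUBIC)
cv2.imwrite('pics/crop1.png',a)
E
```

```text
7.1 [ 0.55851226 -0.0572634   0.00416296] [3.13912251e+00 4.30832354e-04 1.63418830e+00] [1.74547347 1.14591645 6.02110379] 0.03874084724605328
```

View pics/crop1.png

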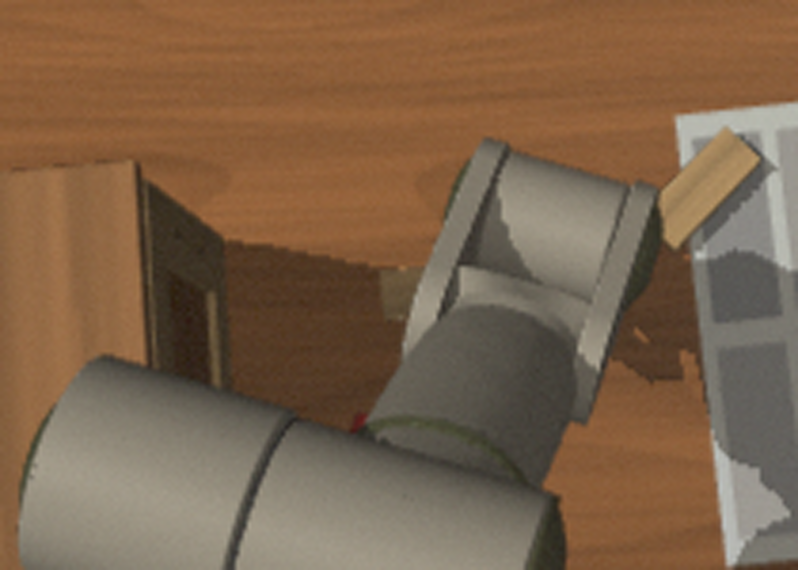

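View pics/w3.png

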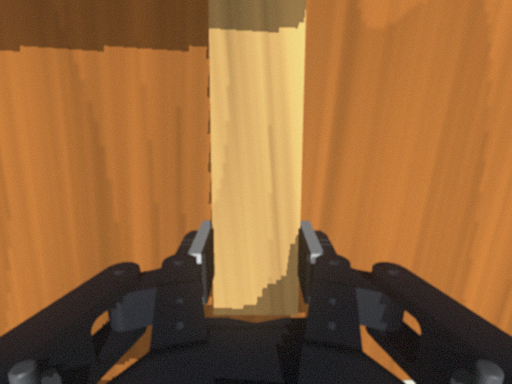

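Top view: the wedge's thin end shows at crop (380–425, 265–320), clear of the screwdriver's red handle at (360,420). The arm appears near the cupboard roof, so I'll check its real height and position before pushing.

```bash
python3 - <<'E'
from h import *
np.set_printoptions(precision=3,suppress=True)
f=load('top1');P=cloud(f)
m=(P[...,2]>.3)
Q=P[m]; Q=Q[(Q[:,0]>-.2)&(Q[:,0]<.8)&(abs(Q[:,1])<.6)]
for z in np.arange(.3,1.0,.1):
    k=(Q[:,2]>z)&(Q[:,2]<=z+.1)
    if k.any(): print(round(z,1),k.sum(),Q[k].min(0),Q[k].max(0), 'max of y+...',)
k=Q[:,1]-.0645*Q[:,0]>.14; print('over/near cabinet', k.sum(), Q[k].min(0) if k.any() else '')
g=lambda a,b,z: onplane(f,100+(a+.5)/3.8-.5,110+(b+.5)/3.8-.5,z)
print('tip',g(381,270,.002),g(387,319,.002), 'handle',g(360,413,.02))
E
```

```text
0.3 2878 [ 0.147 -0.122  0.3  ] [0.598 0.228 0.4  ] max of y+...
0.4 2361 [ 0.218 -0.067  0.4  ] [0.483 0.202 0.5  ] max of y+...
0.5 4601 [ 0.281 -0.071  0.5  ] [0.454 0.188 0.6  ] max of y+...
0.6 4717 [ 0.303 -0.06   0.6  ] [0.433 0.18  0.615] max of y+...
over/near cabinet 1634 [0.147 0.151 0.3  ]
tip [0.569 0.091 0.002] [0.53  0.087 0.002] handle [0.455 0.107 0.02 ]
```

```bash
python3 - <<'E'
from h import *
np.set_printoptions(precision=3,suppress=True)
tcp=sense()['ee_pos']
for t in ('top1',):
    P=cloud(load(t)); Q=P.reshape(-1,3)
    k=(Q[:,2]>.3)&(Q[:,2]<.4)&(Q[:,1]>.12)&(Q[:,0]<.7)&(Q[:,1]<.3); print('low pts', k.sum(), Q[k][::max(1,k.sum()//8)])
    # wrist part: within .14 of TCP in plan
    for z in (.05,.1,.15,.2,.25,.3,.35):
        k=(np.hypot(*(Q[:,:2]-tcp[:2]).T)<.2)&(Q[:,2]>z)&(Q[:,2]<z+.05)&(Q[:,0]>.45)
        if k.any(): print(z,k.sum(),'dy fwd of TCP (door dir)',((Q[k,:2]-tcp[:2])@[-.064,.998]).max(), Q[k].min(0),Q[k].max(0))
E
```

```text
low pts 990 [[0.263 0.121 0.399]
 [0.224 0.139 0.386]
 [0.21  0.139 0.348]
 [0.207 0.186 0.38 ]
 [0.197 0.159 0.364]
 [0.188 0.198 0.35 ]
 [0.172 0.153 0.304]
 [0.165 0.2   0.321]
 [0.148 0.193 0.302]]
0.25 931 dy fwd of TCP (door dir) 0.06798421532476921 [ 0.456 -0.129  0.254] [0.616 0.011 0.3  ]
0.3 979 dy fwd of TCP (door dir) 0.09487652362513574 [ 0.451 -0.122  0.3  ] [0.598 0.032 0.35 ]
0.35 818 dy fwd of TCP (door dir) 0.09333022265941414 [ 0.45  -0.098  0.35 ] [0.53  0.031 0.4  ]
```

Clearances are fine: the elbow is above z 0.49, and wrist parts reach at most 68 mm ahead of the TCP below roof height. The tip is about 124 mm short of the door face, at cabinet y ≈ -82 mm. Now approaching.

carry_out([
  [0.03,[0.01,0,0],0],
  [0.03,[0.02,0,0],0],
  [0.03,[0.02,0,0],0],
  [0.03,[0.02,0,0],0],
  [0.03,[0.02,0,0],0],
  [0.03,[0.01,0,0],0],
  [0.03,[0.005,0,0],0],
  [0.03,[0,0,0],0],
], squeeze=80)

```text
time_s: 8.0
ee_pos: [0.5506, 0.0473, 0.0042]
tcp_rot: [3.141, -0.0, 1.634]
ft_force: [0.6, 3.5, 6.6]
opening: 0.0384
```

```bash
python3 - <<'E'
from h import *
s=sense(); print(s['time_s'],s['ee_pos'],s['tcp_rot'],s['ft_force'],s['opening'])
grab('scene','sc1'); grab('wrist','w4'); grab('top','top2')
s1=load('sc1')['im'][190:380,250:450,::-1]; w=load('w4')['im'][:,:,::-1]; t=load('top2')['im'][130:250,120:260,::-1]
r=lambda a,h:cv2.resize(a,(int(a.shape[1]*h/a.shape[0]),h),interpolation=cv2.INTER_CUBIC)
cv2.imwrite('pics/m1.png',np.hstack([r(w,290),r(t,290)]))
E
```

```text
8.0 [0.55057557 0.04733151 0.00424894] [ 3.14055424e+00 -3.20599481e-04  1.63355063e+00] [0.58940954 3.45777694 6.5880326 ] 0.038378929191658626
```

View pics/m1.png

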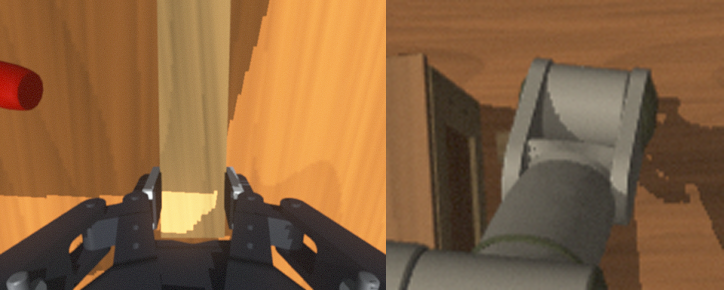

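carry_out([
  [0.03,[0.005,0,0],0],
  [0.03,[0.005,0,0],0],
  [0.03,[0.005,0,0],0],
  [0.03,[0,0,0],0],
])

```text
time_s: 8.55
ee_pos: [0.5498, 0.0617, 0.0043]
tcp_rot: [3.14, 0.0, 1.633]
ft_force: [0.5, 1.0, 6.4]
opening: 0.038
```

carry_out([
  [0.03,[0.005,0,0],0],
  [0.03,[0.005,0,0],0],
  [0.03,[0,0,0],0],
])

```text
time_s: 8.85
ee_pos: [0.5493, 0.0712, 0.0042]
tcp_rot: [3.14, 0.001, 1.633]
ft_force: [-0.6, -1.9, 6.2]
opening: 0.038
```

carry_out([
  [0.03,[0.003,0,0],0],
  [0.03,[0.003,0,0],0],
  [0.03,[0,0,0],0],
])

```text
time_s: 9.15
ee_pos: [0.549, 0.0767, 0.0043]
tcp_rot: [3.14, 0.001, 1.633]
ft_force: [0.8, -4.8, 5.3]
opening: 0.038
```

Contact began at TCP y ≈ 0.071, a few mm behind the face and just where it was expected. I'll keep going in small steps.

carry_out([
  [0.03,[0.003,0,0],0],
  [0.03,[0.004,0,0],0],
  [0.03,[0.003,0,0],0],
  [0.03,[0,0,0],0],
])

```text
time_s: 9.55
ee_pos: [0.5483, 0.0867, 0.0043]
tcp_rot: [3.14, 0.001, 1.633]
ft_force: [0.3, -3.7, 6.7]
opening: 0.0382
```

carry_out([
  [0.03,[0.003,0,0],0],
  [0.03,[0.003,0,0],0],
  [0.03,[0,0,0],0],
])

```text
time_s: 9.85
ee_pos: [0.548, 0.0926, 0.0042]
tcp_rot: [3.14, 0.001, 1.633]
ft_force: [-0.1, -3.9, 5.9]
opening: 0.0383
```

```bash
python3 - <<'E'
from h import *
s=sense(); print(s['time_s'],s['ee_pos'],s['tcp_rot'],s['ft_force'],s['opening'])
grab('scene','sc2'); grab('wrist','w5'); grab('top','top3')
r=lambda a,h:cv2.resize(a,(int(a.shape[1]*h/a.shape[0]),h),interpolation=cv2.INTER_CUBIC)
w=load('w5')['im'][:,:,::-1]; t=load('top3')['im'][130:290,60:270,::-1]
cv2.imwrite('pics/m2.png',np.hstack([r(w,290),r(t,290)]))
E
```

```text
9.85 [0.54800774 0.09262084 0.00424578] [3.14031585e+00 1.47963216e-03 1.63295299e+00] [-0.1467189  -3.90377316  5.90137683] 0.03827262012852389
```

View pics/m2.png

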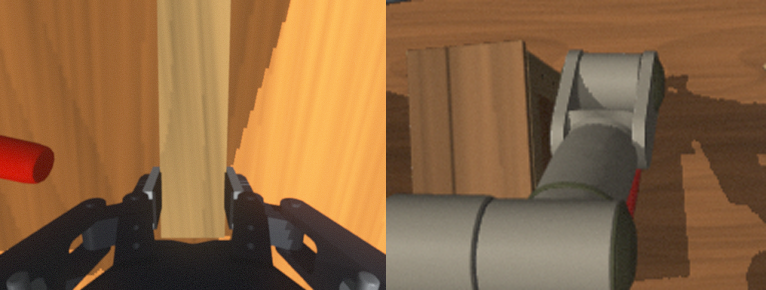

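The wedge hasn't slipped in the grip: its thick end is still at row ~236 of the wrist view. Estimated lift is about 4 mm, so a final 5 mm push follows. I'll then check the door's tilt by registering the top-camera pictures from before and after.

carry_out([
  [0.03,[0.003,0,0],0],
  [0.03,[0.002,0,0],0],
  [0.03,[0,0,0],0],
  [0.03,[0,0,0],0],
])

```text
time_s: 10.4
ee_pos: [0.5477, 0.0974, 0.0043]
tcp_rot: [3.14, 0.001, 1.633]
ft_force: [0.7, -5.7, 6.0]
opening: 0.0384
```

```bash
python3 - <<'E'
from h import *
np.set_printoptions(precision=3,suppress=True)
s=sense(); print(s['time_s'],s['ee_pos'],s['tcp_rot'],s['ft_force'],s['opening'])
grab('top','top4'); grab('scene','sc4')
A=cv2.cvtColor(load('top0')['im'],cv2.COLOR_RGB2GRAY)
f=load('top0');T,K=f['T'],f['K']
def proj(p):
    q=T[:3,:3].T@(p-T[:3,3]); return np.array([K[0,2]-K[0,0]*q[0]/q[2],K[1,2]+K[1,1]*q[1]/q[2]])
o=np.array([.460,.2076,0]);X=np.array([-.063,.998,0]);Y=-np.array([.998,.063,0])
W=lambda y,z:o+Y*y+np.array([0,0,z])
def shift(corner,y,z):
    th=corner/.26; return proj(W(y+th*(z-.05),z+th*(.13-y)))-proj(W(y,z))
print('door corners px',[proj(W(y,z)).round(1) for y,z in((-.14,.24),(-.14,0),(.14,.24),(.14,0))])
for c in(.0025,.005,.008): print('pred',c,shift(c,-.12,.2),shift(c,-.1,.12))
for tag in('top3','top4'):
    B=cv2.cvtColor(load(tag)['im'],cv2.COLOR_RGB2GRAY)
    for n,(u0,u1,v0,v1) in dict(door=(140,158,158,190),roof=(85,134,165,190)).items():
        w=np.eye(2,3,dtype=np.float32)
        try:
            cc,w=cv2.findTransformECC(A[v0:v1,u0:u1],B[v0:v1,u0:u1],w,cv2.MOTION_TRANSLATION,(3,200,1e-6),None,3); print(tag,n,round(cc,3),w[:,2])
        except cv2.error as e: print(tag,n,'fail')
r=lambda a:cv2.resize(a[145:200,130:175,::-1],None,fx=8,fy=8,interpolation=cv2.INTER_CUBIC)
cv2.imwrite('pics/cmp.png',np.hstack([r(load('top0')['im']),r(load('top4')['im'])]))
E
```

```text
10.4 [0.548 0.097 0.004] [3.14  0.001 1.633] [ 0.677 -5.716  5.987] 0.03841109045878817
door corners px [array([138.1, 158. ]), array([158.8, 172.1]), array([145.1, 268.6]), array([165.1, 265. ])]
pred 0.0025 [-0.197  0.396] [-0.173  0.132]
pred 0.005 [-0.395  0.793] [-0.347  0.263]
pred 0.008 [-0.634  1.272] [-0.556  0.422]
top3 door 0.885 [-4.108 -2.506]
top3 roof 0.989 [-0.015 -0.053]
top4 door 0.958 [-5.726 -3.603]
top4 roof 0.964 [0.005 0.154]
```

View pics/cmp.png

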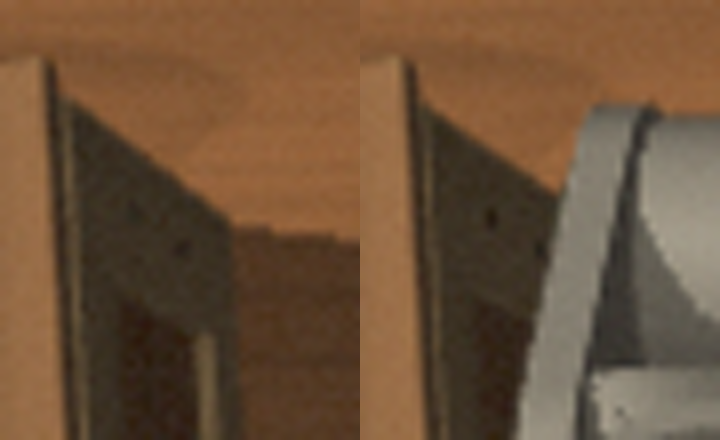

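Left is before, right is after. The upper dark hole moved from (135,210) to (130,217) in the 8x crop, about (-0.6, +0.9) px. A 5 mm lift predicts (-0.4, +0.8). The first registration patch included the arm, so I'll redo it with a tighter one and bench baselines.

```bash
python3 - <<'E'
from h import *
np.set_printoptions(precision=3,suppress=True)
g=lambda t:cv2.cvtColor(load(t)['im'],cv2.COLOR_RGB2GRAY).astype(np.float32)
A=g('top0'); m=lambda a,s:a
for tag in('top2','top3','top4'):
    B=g(tag)
    for (u0,u1,v0,v1) in ((140,150,158,182),(140,149,162,186),(142,151,166,182)):
        w=np.eye(2,3,dtype=np.float32)
        try: cc,w=cv2.findTransformECC(A[v0:v1,u0:u1],B[v0-4:v1+4,u0-4:u1+2],np.float32([[1,0,4],[0,1,4]]),cv2.MOTION_TRANSLATION,(3,200,1e-6),None,1); print(tag,round(cc,3),w[:,2]-4)
        except cv2.error: print(tag,'fail')
# bystander check: screwdriver/offcut via wide differences
D0,D4=cloud(load('scene0')),cloud(load('sc4'))
b=load('sc4')['im']; d=np.abs(b.astype(int)-load('scene0')['im']).sum(2)
for n,(u0,u1,v0,v1) in dict(offcut=(200,250,195,225),file=(155,220,230,330),pulls=(145,245,140,192),tin=(278,306,130,158),plane=(215,265,105,140)).items(): print(n,(d[v0:v1,u0:u1]>90).mean().round(3))
E
```

```text
top2 0.99 [0.158 0.151]
top2 0.938 [0.082 0.073]
top2 0.578 [0.171 0.174]
top3 0.986 [0.224 0.823]
top3 0.941 [-0.08  0.6 ]
top3 0.548 [-0.78  -0.212]
top4 0.984 [-0.095  0.773]
top4 0.934 [-0.163  0.658]
top4 0.64 [-0.35   0.391]
offcut 0.0
file 0.0
pulls 0.0
tin 0.372
plane 0.0
```

```bash
python3 - <<'E'
from h import *
for t in('top0','top4'):
    Q=cloud(load(t))[245:285,315:355].reshape(-1,3);Q=Q[(Q[:,2]>.03)&(Q[:,2]<.06)];print('tin',t,len(Q),np.median(Q,0))
s=sense(); print(s['ee_pos'],s['ft_force'],s['opening'],abs(s['dq']).max())
print(ctrl.finish_job())
E
```

```text
tin top0 84 [ 0.30640891 -0.30193097  0.03895948]
tin top4 79 [ 0.30585665 -0.30273877  0.03920858]
[0.54771991 0.09744112 0.00423163] [ 0.9626202  -4.64798696  6.94332615] 0.03805264797800391 0.0016370669701445124
the job is handed in; nothing more can be done
None
```

The wedge is under the free half of the door, still gripped, and the free side is lifted about 4–5 mm. I handed the job in at about 10.5 s; it reported no verdict.

I gripped the wedge near its thick end and turned it about 15° to square. I then slid it flat along the bench between the offcut and the screwdriver, about 80 mm to the free side of the door's middle. Contact came where expected, and I pushed on until the thin end was about 33 mm behind the door face.

**Last checks**
- **Lift:** the wedge position implies about 5 mm. Matching top-camera pictures from before and after (0.65–0.8 px shift) suggests about 4–5 mm. Neither is a direct measurement of the gap.
- **Grip and load:** finger opening was 38 mm, and the door was pushing back at about 5 N. The wrist view showed no slip before the last 5 mm push. The arm was still.
- **Bystanders:** the offcut, file, pulls and plane are unchanged in the scene view. The scene check flagged the tin, but its depth-measured position moved less than 1 mm.
- **Screwdriver:** I did not re-measure it at the end. It was seen apart from the wedge in the wrist views.

**Failed or disagreed:** my first picture-matching patch on the door included the arm and gave meaningless shifts, so I redid it with a tighter one. The smallest of the new patches matched poorly (correlation 0.55–0.64), and I disregarded it.

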